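# Put a battery pack on charge

### The arm

A 7-joint arm with a two-finger parallel gripper is mounted at the origin on a cart in front of the work surface, level with it; the furniture and walls round the work are solid. World frame = base frame: x ahead of the robot, y to its left, z up, the work surface at z = 0. Lengths are in m, angles in rad, forces in N, time in s.
With the tool pointing down it reaches from about 0.35 to 0.9 m from the base axis. Payload 8.1 kg.
Tool frame: the origin (TCP) lies at the very end of the fingers, on their centre line; the grasp point (between the pads) lies 19 mm behind it; z points along the fingers, y is the line along which they close (so a half turn about z gives the same grasp; the last joint's range is limited). The gripper opens to 92 mm and grips with 3 to 60 N. Pads are 19 mm wide; open, the fingers measure 130 mm over their backs; the gripper's body (75 mm by 190 mm) begins 47 mm behind the grasp point.
Start: joints at [-1.224, 0.434, 0.025, 1.573, -0.012, 1.134, -0.075], TCP at [0.272, 0.563, 0.227] pointing down, gripper open.
Joint ranges: [-2.62, 2.62], [-0.44, 2.09], [-1.27, 1.32], [0.08, 2.57], [-1.32, 4.46], [0.12, 2], [-2.74, 2.74]. Speed limits (rad/s): [2.22, 2.22, 3.01, 3.01, 3.14, 3.14, 3.14].

### API

Orientations are given as a unit quaternion [x, y, z, w].
In Python, from plant import ctrl, optics, spotter gives the robot as it stands. The module is installed in compiled form; this text tells all that it offers.
- The arm moves only by the shell command python3 -m creep 'ROWS' [FORCE]. ROWS is JSON, a list of rows, each a list of 7 numbers: the turn, a rotation vector about the tool's x, y, z in rad, then the shift along the tool's x, y, z in m, then the finger opening in m, from 0 to 0.0918. In form: [[wx, wy, wz, tx, ty, tz, jaw], ...]. A call has exactly 10 rows; each row is the pose to reach, as a shift and turn from the pose commanded when the call began, along the tool's axes at that moment; what a row does not reach only later rows make up. A row lasts 1/12 s, in which the tool goes at most 41.7 mm and 7.16 degrees, less where a joint would pass 70% of its speed; a pose out of reach is approached as far as the arm can. A call with a gripper value outside its range is refused whole. The fingers move at their own pace and stop on an object; FORCE is the grip in N (left out, the last holds). Time passes only in rows, so rows that repeat a pose let the fingers close, or fill a call up. It gives the time, the measured TCP pose, the force, the opening and the grip force at its end, in the units of the state.
- ctrl.get_state(): the state, without advancing time (a new reading comes with each control period).
- optics.snapshot(name): name is "scene" or "top" or "wrist"; returns the picture (384x512x3 uint8, blue, green, red); there is no depth.
- optics.get_calibration(name): a dict with "fx", "fy", "cx", "cy" (pixels), "k1" (the pictures are not rectified: a ray, as slopes to the right and down, at radius r is drawn at 1 + k1 r^2 times it, then the intrinsics apply), "camera_from_world" (4x4, takes a point from world to camera coordinates); the wrist camera has in their place "hand_eye" (4x4, takes a point from camera to tool coordinates, whose origin is the TCP and whose axes are the flange's). Camera axes: x right, y up, looking along -z (the intrinsics and any distortion apply to the point x, -y, -z); pixel columns grow to the right and rows downward; lengths in m; the calibration is good to about 2 mm. A picture is of the moment at which its call begins: read the wrist's pose just before it. get_calibration takes no time and is no camera call.
- ctrl.hand_in(): hands the job in; it is judged then, once.
Trained networks look in the newest picture that a camera, given by its name, has taken for a name from the list of things; names that differ only in an ending like _2 or _b are one class to them, and where a whole thing is asked for, a point or a joint stands for the part that bears it (a point fixed in the world has none). Each returns a list of dicts, best first, with "conf" (0 to 1); they miss things now and then, are a little off and sometimes report something else, mostly with a low value. They report only what shows in the picture. A call takes as long as a camera call.
- spotter.spot_in(camera, label): "centre" ([x, y, z] in m, in world coordinates, good to about 4 mm: the middle of the surface that is visible of it).
The state is a dict: "clock": time; "joint_positions": joint angles; "joint_velocities": joint speeds; "effort": joint torques, N m; "eef_pos": TCP position; "eef_rot": TCP orientation; "contact_force": force on the tool from outside, world axes, zero at the start; "torque": the same for the moment, N m; "width": finger opening in m; "finger_force": force on a finger pad.
Only numpy, scipy, OpenCV 4.12 (cv2) and the standard library are available. Lean on these libraries where they do the work, as an engineer would, in place of code of your own. Each camera call takes 0.05 s, during which the arm holds its last target. There are 200 camera calls.

### The job

Put the battery pack with the orange band on charge. It stands on edge in the white stand: take it out, lay it flat on the blue-grey mat, let go and take hold of it again, then press its plain grey end against the charger's sprung carriage, push the carriage back and lower the pack into the bay, so that it lies flat with its brass contact end against the contact wall, held there by the carriage. Do not drop the pack, and leave the blue-banded pack in its stand and the glasses case and contact lens case where they are.

Things in the scene. Friction and masses are not known exactly. Their poses are not given: they have to be found in the camera images.
- pack_orange_mid (a point): centre of the battery pack with an orange band: a grey box 20 mm thick (along its x) x 76 mm long (y) x 40 mm wide (z), 0.07 to 0.14 kg. At the start it stands on edge in the stand: z up. It also stands on edge by itself, and tips over when its top is pushed along x. Lying flat its x axis is vertical, either face up. The end towards -y has a black cap with brass contacts, the +y end is plain grey
- pack_orange_contacts (a point): middle of the contact end face of the orange-banded pack, 38 mm from its centre towards its -y; same axes as the pack
- pack_orange: the same orange-banded pack; origin at the middle of its 20 x 76 mm lower edge as it stands in the stand, same axes
- pack_blue_mid (a point): centre of the other pack, the same in size but with a blue band; it stays in the stand
- stand: white plastic stand, fixed, z up; origin at the middle of its underside. Base 118 mm (x) x 98 mm (y) x 8 mm. Two places 58 mm apart along x hold one pack each on edge, long side along y, its top 48 mm above the desk. Corner posts, 28 mm above the desk, stand only at the pack's ends; its middle 56 mm is open on both sides. Either pack may be in either place
- mat: blue-grey rubber mat lying on the desk, fixed, 100 mm (x) x 170 mm (y), 2 mm thick; origin at the middle of its underside
- charger_bay (a point): on the bed of the charger's bay, under the centre of a pack that is properly in. z up; y along the bay from contact wall to carriage. The bed is 20 mm above the desk, 34 mm wide, open at both sides for fingers (the base there is 10 mm above the desk). The white housing behind the carriage, 60 mm wide, starts at y = +62 mm; its top is 32 mm above the bed
- contact_wall (a point): middle of the top inner edge of the charger's white contact wall, 60 mm wide, brass contacts on its inner face; axes as the bay. It is at y = -38 mm of the bay, 13 mm above the bed. Two cheeks on the wall, reaching 14 mm into the bay, tops 8 mm above the bed, leave 46 mm between them for the pack's 40 mm width
- carriage_face (a point): middle of the flat pressing face of the charger's carriage, a grey plate with a ribbed top on two sprung rods: 50 mm wide, from 2 to 46 mm above the bed, looking along -y of the bay. At rest it stands at y = +18 mm in the bay frame, 56 mm from the contact wall
- carriage (a joint): travel of the carriage away from the contact wall, 0 at rest to 0.034 m; a spring pushes it back with about 2 N at rest and 3.6 N at 25 mm. With the pack in, it reads 0.020
- glasses_case: teal glasses case on the desk, 67 x 162 x 43 mm, not part of the job
- contact_lens_case: small blue and white contact lens case, 30 x 68 x 19 mm, not part of the job

How it is judged:
On the way, in this order (a step that is already met when the one before it is completed fails the run):
1. the orange-banded pack lies flat on the mat, let go (angle between the x axis of pack_orange_mid and the z axis of charger_bay, either way round below 0.12 rad and x of pack_orange_mid in the frame of mat between -0.07 and 0.07 m and y of pack_orange_mid in the frame of mat between -0.1 and 0.1 m and height (world z) of pack_orange_mid below 0.017 m and contact force between pack_orange and the arm below 0.05 N and contact force between pack_orange and the fingers below 0.05 N), for 0.2 s.
2. the pack presses the sprung carriage back (value of joint carriage above 0.015 m and distance between pack_orange_mid and carriage_face below 0.06 m).
At the end, for the whole second after the job is handed in: orange pack at rest on the bed: flat to 0.08 rad, centred to 4.5 mm, in line to 0.1 rad, contact end within 3 mm of the contact wall, carriage 16 to 24 mm back; blue pack within 12 mm of its start, glasses case and contact lens case within 30 mm (z of pack_orange_mid in the frame of charger_bay between 0.007 and 0.0125 m and x of pack_orange_mid in the frame of charger_bay between -0.0045 and 0.0045 m and y of pack_orange_contacts in the frame of charger_bay between -0.041 and -0.035 m and angle between the x axis of pack_orange_mid and the z axis of charger_bay, either way round below 0.08 rad and angle between the y axis of pack_orange_mid and the y axis of charger_bay, either way round below 0.1 rad and value of joint carriage between 0.016 and 0.024 m and linear speed of pack_orange below 0.02 m/s and distance of pack_blue_mid from where it was at the start of the episode below 0.012 m and distance of each of glasses_case, contact_lens_case from where it was at the start of the episode below 0.03 m); the robot touches nothing.
It fails at once if the orange-banded pack is dropped (falls faster than 0.9 m/s while not held) (linear speed of pack_orange above 0.9 m/s and contact force between pack_orange and the fingers below 0.05 N).
It fails at once if the blue-banded pack is taken or knocked out of its place (distance of pack_blue_mid from where it was at the start of the episode above 0.03 m).
It fails at once if the glasses case or contact lens case is knocked away (distance of any of glasses_case, contact_lens_case from where it was at the start of the episode above 0.05 m).
It also fails if it takes over 58 s, if anything falls off the work surface, if the arm or the gripper's body presses on something with over 40 N, if the wrist force passes 120 N, or if a joint passes its speed limit or range.

## Working session

There is one attempt and no reset: what is moved stays moved. The work goes in short steps, Python scripts to look and compute and a shell command to move; the robot and the scene stay as the last step left them, time stands still between calls to the robot, and variables do not carry over. Pictures are saved under pics/ and viewed, at most 10 in all, crops included, and the job is handed in when it is done.

```bash
mkdir -p pics
cat > h.py <<'E'
import numpy as np, cv2
from plant import ctrl, optics, spotter
from scipy.spatial.transform import Rotation as R
np.set_printoptions(precision=4,suppress=True)
def tool():
    s=ctrl.get_state(); return np.array(s['eef_pos']), R.from_quat(s['eef_rot'])
def cam(name,pose=None):
    """returns K,k1,R_wc(cam->world),origin"""
    c=optics.get_calibration(name)
    if name=='wrist':
        p,r=pose or tool(); T=np.eye(4);T[:3,:3]=r.as_matrix();T[:3,3]=p
        M=T@np.array(c['hand_eye'])
    else: M=np.linalg.inv(np.array(c['camera_from_world']))
    return c,M
def px2w(name,uv,z,pose=None):
    c,M=cam(name,pose); out=[]
    for u,v in np.atleast_2d(uv):
        d=np.array([(u-c['cx'])/c['fx'],(v-c['cy'])/c['fy']]); s=d.copy()
        for _ in range(20): s=d/(1+c['k1']*(s@s))
        ray=M[:3,:3]@np.array([s[0],-s[1],-1]); o=M[:3,3]
        out.append(o+ray*(z-o[2])/ray[2])
    return np.array(out)
def w2px(name,P,pose=None):
    c,M=cam(name,pose); out=[]
    for p in np.atleast_2d(P):
        q=np.linalg.inv(M)@np.append(p,1); s=np.array([q[0],-q[1]])/-q[2]
        s=s*(1+c['k1']*(s@s)); out.append([c['fx']*s[0]+c['cx'],c['fy']*s[1]+c['cy']])
    return np.array(out)
E
python3 - <<'E'
from h import *
s=ctrl.get_state();print(s)
for n in('scene','top'):
    cv2.imwrite(f'pics/{n}0.png',cv2.resize(optics.snapshot(n),(800,600)))
    c,M=cam(n);print(n,c['fx'],c['k1'],M[:3,3])
    for l in ['pack_orange_mid','pack_blue_mid','stand','mat','charger_bay','contact_wall','carriage_face','carriage','glasses_case','contact_lens_case']:
        r=spotter.spot_in(n,l);print(l,[(np.array(d['centre']).round(3),round(d['conf'],2)) for d in r[:2]])
E
```

```text
{'clock': 0.0, 'joint_positions': array([-1.2236,  0.4352,  0.025 ,  1.5741, -0.0116,  1.134 , -0.0751]), 'joint_velocities': array([ 0.0007,  0.0008, -0.0003, -0.0004, -0.0003, -0.0004,  0.0015]), 'effort': array([  0.0009, -66.787 ,   0.9854, -31.4447,  -0.0605,   0.0431,
         0.0002]), 'eef_pos': array([0.2716, 0.5623, 0.2259]), 'eef_rot': array([ 0.2231,  0.9748, -0.0008, -0.0001]), 'contact_force': array([-0.4927, -0.4071,  0.1217]), 'torque': array([ 0.0008,  0.021 , -0.054 ]), 'finger_force': 0.0, 'width': 0.09176783265864989}
scene 374.2756587202287 -0.03037941704426135 [ 0.1471 -0.526   0.5021]
pack_orange_mid [(array([0.472, 0.381, 0.043]), 0.76)]
pack_blue_mid [(array([0.537, 0.379, 0.045]), 0.7)]
stand [(array([0.497, 0.348, 0.004]), 0.76)]
mat []
charger_bay [(array([0.504, 0.163, 0.025]), 0.74)]
contact_wall [(array([0.5  , 0.16 , 0.026]), 0.7)]
carriage_face [(array([0.511, 0.165, 0.049]), 0.57)]
carriage [(array([0.478, 0.382, 0.043]), 0.73), (array([0.511, 0.166, 0.048]), 0.7)]
glasses_case [(array([0.537, 0.376, 0.041]), 0.72), (array([ 0.564, -0.144,  0.041]), 0.69)]
contact_lens_case [(array([0.599, 0.005, 0.016]), 0.64), (array([0.479, 0.377, 0.044]), 0.43)]
top 370.0695092793512 -0.04071377799781054 [0.3569 0.1305 0.8967]
pack_orange_mid [(array([0.482, 0.385, 0.048]), 0.91)]
pack_blue_mid [(array([0.534, 0.383, 0.048]), 0.69)]
stand [(array([0.515, 0.38 , 0.004]), 0.76)]
mat [(array([0.369, 0.267, 0.   ]), 0.74), (array([0.479, 0.383, 0.05 ]), 0.64)]
charger_bay [(array([0.507, 0.172, 0.019]), 0.79), (array([0.512, 0.178, 0.067]), 0.74)]
contact_wall [(array([0.51 , 0.167, 0.023]), 0.88)]
carriage_face [(array([0.508, 0.175, 0.068]), 0.75)]
carriage [(array([0.513, 0.176, 0.069]), 0.6), (array([0.535, 0.386, 0.048]), 0.42)]
glasses_case [(array([ 0.58 , -0.119,  0.041]), 0.59)]
contact_lens_case [(array([0.611, 0.004, 0.022]), 0.69), (array([0.509, 0.174, 0.068]), 0.52)]
```

View pics/top0.png

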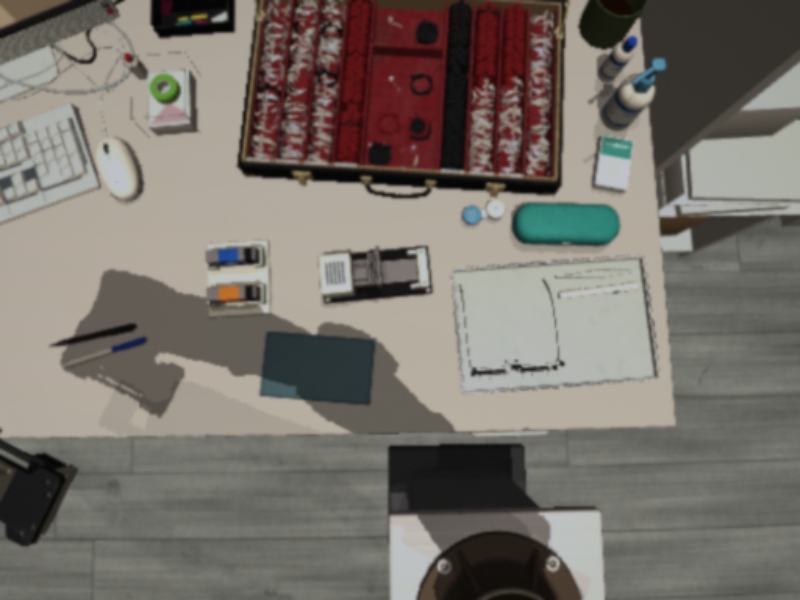

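View pics/scene0.png

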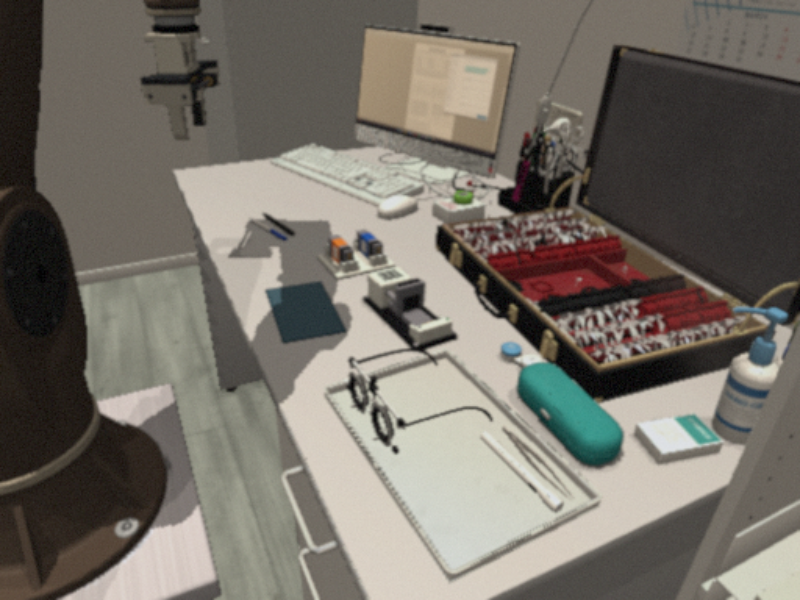

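The top view shows the orange pack at (237,293) and the blue one at (235,257), both with their caps to the right (-y). The mat is at (318,368). The charger is at (375,273), with its housing on the left (+y) and contact wall on the right. The scene view agrees. I'll move above the stand next.

```bash
python3 -m creep '[[0,0,0.13,-0.03,-0.008,0,0.09],[0,0,0.25,-0.06,-0.016,0,0.09],[0,0,0.37,-0.09,-0.025,0.005,0.09],[0,0,0.49,-0.12,-0.033,0.01,0.09],[0,0,0.61,-0.15,-0.04,0.015,0.09],[0,0,0.73,-0.18,-0.05,0.02,0.09],[0,0,0.85,-0.21,-0.058,0.025,0.09],[0,0,0.97,-0.24,-0.065,0.03,0.09],[0,0,1.09,-0.265,-0.071,0.03,0.09],[0,0,1.15,-0.265,-0.071,0.03,0.09]]'
python3 - <<'E'
from h import *
p,r=tool();print(p,r.as_matrix(),ctrl.get_state()['joint_positions'])
im=optics.snapshot('wrist');cv2.imwrite('pics/w1.png',im)
print(optics.get_calibration('wrist'))
for l in ['pack_orange_mid','pack_blue_mid','stand']:
    print(l,[(np.array(d['centre']).round(4),round(d['conf'],2)) for d in spotter.spot_in('wrist',l)[:2]])
E
```

```text
clock: 1.93
eef_pos: [0.4846, 0.378, 0.1968]
eef_rot: [0.722, 0.691, 0.0, 0.002]
contact_force: [0.0, -0.3, 0.5]
width: 0.0902
finger_force: 0.0
[0.4846 0.378  0.1968] [[ 0.0438  0.999   0.0029]
 [ 0.999  -0.0438 -0.0026]
 [-0.0025  0.003  -1.    ]] [-0.9938  0.4517  0.3504  1.6603 -0.1683  1.0592 -0.637 ]
{'fx': 326.1740122305324, 'fy': 326.1740122305324, 'cx': 261.03716897544183, 'cy': 196.5313802184785, 'k1': 0.0114380837719789, 'hand_eye': array([[-0.0002,  0.9694,  0.2455,  0.064 ],
       [ 1.    , -0.    ,  0.0008,  0.0011],
       [ 0.0008,  0.2455, -0.9694, -0.158 ],
       [ 0.    ,  0.    ,  0.    ,  1.    ]])}
pack_orange_mid [(array([0.4842, 0.3876, 0.0465]), 0.71)]
pack_blue_mid [(array([0.5412, 0.3933, 0.0495]), 0.67)]
stand [(array([0.5112, 0.3983, 0.0103]), 0.64)]
```

View pics/w1.png

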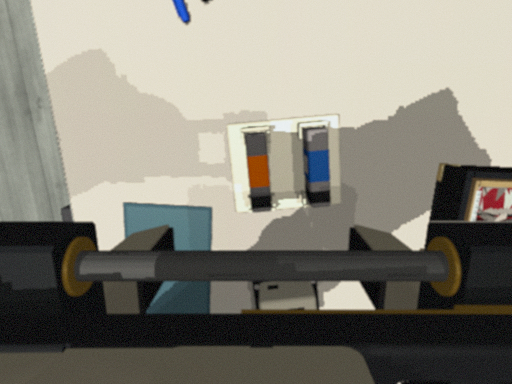

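The wrist view shows the orange pack's top spanning about (257,131) to (260,210), cap at the bottom (-y). The blue pack is at (317,163), and the stand is only slightly turned.

Run:
```python
from h import *
im=cv2.imread('pics/w1.png').astype(int); b,g,r_=im[...,0],im[...,1],im[...,2]
m=((r_-b>80)&(r_>120)&(g<130)); m[230:]=0; m[:,:200]=0; m[:,300:]=0
ys,xs=np.nonzero(m); print(len(xs),xs.mean(),ys.mean(),xs.min(),xs.max(),ys.min(),ys.max())
m2=((b-r_>60)&(b>120)); m2[230:]=0;m2[:120]=0;m2[:,:250]=0; y2,x2=np.nonzero(m2)
print(px2w('wrist',[(xs.mean(),ys.mean()),(x2.mean(),y2.mean())],0.048))
print(px2w('wrist',[(257,131),(260.,210),(246,131),(268,131),(249,210),(271,210)],0.048))
print('stand corners',px2w('wrist',[(228,125),(338,115),(340,204),(235,212)],0.008))
```

```text
594 258.1094276094276 170.87037037037038 248 268 155 187
[[0.4769 0.3961 0.048 ]
 [0.5346 0.3997 0.048 ]]
[[0.4769 0.4333 0.048 ]
 [0.4777 0.3573 0.048 ]
 [0.4668 0.4336 0.048 ]
 [0.4871 0.4331 0.048 ]
 [0.4669 0.3576 0.048 ]
 [0.4885 0.3571 0.048 ]]
stand corners [[0.4464 0.4382 0.008 ]
 [0.5602 0.4454 0.008 ]
 [0.5655 0.3501 0.008 ]
 [0.4494 0.3438 0.008 ]]
```

```bash
python3 -m creep '[[0,0,-0.05,0.009,-0.004,0,0.04],[0,0,-0.1,0.0172,-0.0081,0.02,0.04],[0,0,-0.1,0.0172,-0.0081,0.04,0.04],[0,0,-0.1,0.0172,-0.0081,0.07,0.04],[0,0,-0.1,0.0172,-0.0081,0.095,0.04],[0,0,-0.1,0.0172,-0.0081,0.11,0.04],[0,0,-0.1,0.0172,-0.0081,0.12,0.04],[0,0,-0.1,0.0172,-0.0081,0.125,0.04],[0,0,-0.1,0.0172,-0.0081,0.125,0.04],[0,0,-0.1,0.0172,-0.0081,0.125,0.04]]' 20
python3 - <<'E'
from h import *
p,r=tool();print(p,r.as_matrix())
im=optics.snapshot('wrist');cv2.imwrite('pics/w2.png',im)
cv2.imwrite('pics/t2.png',optics.snapshot('top'))
E
```

```text
clock: 2.97
eef_pos: [0.4721, 0.4018, 0.0725]
eef_rot: [0.681, 0.732, 0.001, -0.0]
contact_force: [0.8, 0.4, -0.1]
width: 0.04
finger_force: 0.0
[0.4721 0.4018 0.0725] [[-0.0719  0.9974  0.0006]
 [ 0.9974  0.0719  0.0009]
 [ 0.0009  0.0007 -1.    ]]
```

View pics/w2.png

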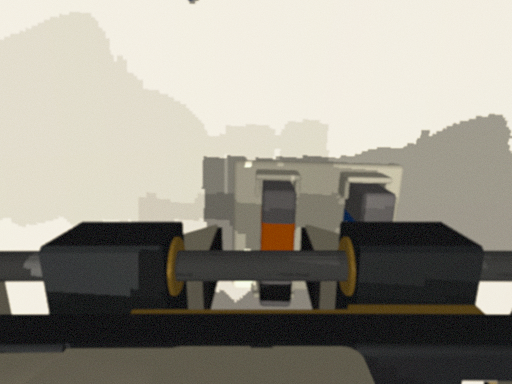

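Close view: the pack's grey end top edge runs about (263,182) to (294,182), between the fingers (inner faces at about 215 and 308). It appears upright, so the yaw is right.

Run:
```python
from h import *
P=px2w('wrist',[(263,182),(294,182),(261,248),(294,248),(263,284),(291,284)],0.048);print(P)
p,r=tool();print(r.inv().apply(P-p))
```

```text
[[0.4725 0.428  0.048 ]
 [0.4902 0.4293 0.048 ]
 [0.4743 0.3875 0.048 ]
 [0.4941 0.3889 0.048 ]
 [0.4772 0.3637 0.048 ]
 [0.4945 0.3649 0.048 ]]
[[ 0.0261  0.0019  0.025 ]
 [ 0.0261  0.0196  0.0251]
 [-0.0144  0.0007  0.025 ]
 [-0.0144  0.0206  0.025 ]
 [-0.0384  0.0019  0.0249]
 [-0.0384  0.0193  0.025 ]]
```

```bash
python3 -m creep '[[0,0,0,-0.005,0.005,0,0.04],[0,0,0,-0.01,0.0107,0,0.04],[0,0,0,-0.01,0.0107,0.01,0.04],[0,0,0,-0.01,0.0107,0.025,0.04],[0,0,0,-0.01,0.0107,0.04,0.04],[0,0,0,-0.01,0.0107,0.05,0.04],[0,0,0,-0.01,0.0107,0.055,0.04],[0,0,0,-0.01,0.0107,0.058,0.04],[0,0,0,-0.01,0.0107,0.058,0.04],[0,0,0,-0.01,0.0107,0.058,0.04]]' 20
python3 -m creep '[[0,0,0,0,0,0,0.03],[0,0,0,0,0,0,0.02],[0,0,0,0,0,0,0.01],[0,0,0,0,0,0,0.01],[0,0,0,0,0,0,0.01],[0,0,0,0,0,0,0.01],[0,0,0,0,0,0,0.01],[0,0,0,0,0,0,0.01],[0,0,0,0,0,0,0.01],[0,0,0,0,0,0,0.01]]' 20
```

```text
clock: 3.9
eef_pos: [0.4836, 0.392, 0.0141]
eef_rot: [0.682, 0.732, 0.0, 0.0]
contact_force: [0.1, 0.3, 0.4]
width: 0.0399
finger_force: 0.0
clock: 4.73
eef_pos: [0.4834, 0.3921, 0.0141]
eef_rot: [0.682, 0.732, 0.0, -0.0]
contact_force: [-1.4, -0.2, 4.5]
width: 0.0201
finger_force: 19.8
```

Run:
```python
from h import *
im=cv2.imread('pics/t2.png'); 
c0=cv2.imread('pics/top0.png')
# mat corners in 800x600 picture -> 512x384
pts=np.array([(266,332),(376,340),(370,404),(260,397)])*0.64
print('mat',px2w('top',pts,0.002), px2w('top',pts,0.002).mean(0))
ch=np.array([(319,253),(428,247),(432,291),(322,301)])*0.64
print('charger base',px2w('top',ch,0.01))
```

```text
mat [[0.4266 0.3445 0.002 ]
 [0.4108 0.1736 0.002 ]
 [0.3135 0.1841 0.002 ]
 [0.327  0.3528 0.002 ]] [0.3695 0.2638 0.002 ]
charger base [[0.5483 0.2607 0.01  ]
 [0.5541 0.0897 0.01  ]
 [0.4844 0.0854 0.01  ]
 [0.4723 0.256  0.01  ]]
```

Gripped at 20.1 mm. Now lift and carry it to the mat.

```bash
python3 -m creep '[[0,0,0,0,0,-0.015,0.01],[0,0,0,0,0,-0.04,0.01],[0,0,0,0,0,-0.065,0.01],[0,0,0,-0.02,-0.025,-0.07,0.01],[0,0,0,-0.045,-0.05,-0.07,0.01],[0,0,0,-0.07,-0.08,-0.07,0.01],[0,0,0,-0.095,-0.11,-0.07,0.01],[0,0,0,-0.115,-0.135,-0.07,0.01],[0,0,0,-0.12,-0.1424,-0.06,0.01],[0,0,0,-0.12,-0.1424,-0.05,0.01]]' 25
python3 -m creep '[[0,0,0,0,0,0,0.01],[0,0,0,0,0,0.02,0.01],[0,0,0,0,0,0.035,0.01],[0,0,0,0,0,0.045,0.01],[0,0,0,0,0,0.05,0.01],[0,0,0,0,0,0.052,0.01],[0,0,0,0,0,0.053,0.01],[0,0,0,0,0,0.053,0.01],[0,0,0,0,0,0.053,0.01],[0,0,0,0,0,0.053,0.01]]'
```

```text
clock: 5.57
eef_pos: [0.3473, 0.2599, 0.0638]
eef_rot: [0.682, 0.732, -0.001, -0.0]
contact_force: [0.8, 0.5, -1.0]
width: 0.02
finger_force: 24.8
clock: 6.4
eef_pos: [0.3501, 0.2624, 0.0112]
eef_rot: [0.682, 0.732, 0.001, -0.0]
contact_force: [-0.6, 0.7, -1.5]
width: 0.0195
finger_force: 24.8
```

```bash
python3 -m creep '[[0,0,0,0,0,0.001,0.01],[0,0,0,0,0,0.002,0.01],[0,0,0,0,0,0.0025,0.01],[0,0,0,0,0,0.003,0.01],[0,0,0,0,0,0.003,0.01],[0,0,0,0,0,0.003,0.01],[0,0,0,0,0,0.003,0.01],[0,0,0,0,0,0.003,0.01],[0,0,0,0,0,0.003,0.01],[0,0,0,0,0,0.003,0.01]]'
```

```text
clock: 7.23
eef_pos: [0.3498, 0.2621, 0.0081]
eef_rot: [0.682, 0.732, 0.0, -0.0]
contact_force: [-1.8, -1.5, 7.5]
width: 0.0199
finger_force: 24.8
```

```bash
python3 -m creep '[[0,0,0,0,0,0,0.025],[0,0,0,0,0,0,0.035],[0,0,0,0,0,0,0.05],[0,0,0,0,0,0,0.07],[0,0,0,0,0,0,0.09],[0,0,0,0,0,0,0.09],[0,0,0,0,0,-0.01,0.09],[0,0,0,0,0,-0.02,0.09],[0,0,0,0,0,-0.027,0.09],[0,0,0,0,0,-0.027,0.09]]'
python3 - <<'E'
from h import *
cv2.imwrite('pics/w3.png',optics.snapshot('wrist'));cv2.imwrite('pics/s3.png',optics.snapshot('scene')[100:260,100:300])
E
```

```text
clock: 8.07
eef_pos: [0.3503, 0.2626, 0.0358]
eef_rot: [0.682, 0.732, 0.001, 0.0]
contact_force: [0.4, 0.9, -0.2]
width: 0.0801
finger_force: 0.0
```

View pics/w3.png

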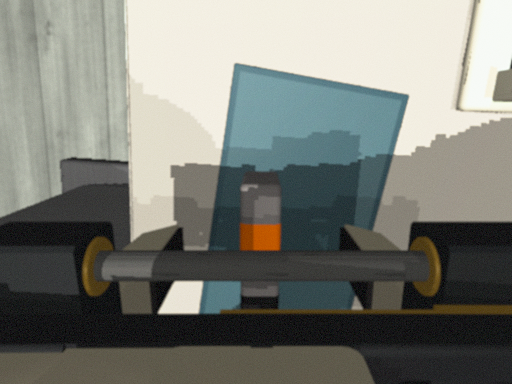

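The pack is standing on the mat with its top around (260,185)-(260,295). Now push the top over with the left finger, towards +x.

```bash
python3 -m creep '[[0,0,0,0,0.01,0.003,0.09],[0,0,0,0,0.02,0.003,0.09],[0,0,0,0,0.028,0.003,0.09],[0,0,0,0,0.033,0.003,0.09],[0,0,0,0,0.037,0.003,0.09],[0,0,0,0,0.041,0.003,0.09],[0,0,0,0,0.045,0.003,0.09],[0,0,0,0,0.049,0.003,0.09],[0,0,0,0,0.053,0.003,0.09],[0,0,0,0,0.056,0.003,0.09]]'
python3 -m creep '[[0,0,0,0,0.004,0,0.09],[0,0,0,0,0.007,0,0.09],[0,0,0,0,0.007,0,0.09],[0,0,0,0,0.007,0,0.09],[0,0,0,0,0,-0.02,0.09],[0,0,0,0,-0.01,-0.04,0.09],[0,0,0,0,-0.02,-0.06,0.09],[0,0,0,0,-0.03,-0.08,0.09],[0,0,0,0,-0.03,-0.1,0.09],[0,0,0,0,-0.03,-0.1,0.09]]'
python3 - <<'E'
from h import *
p,r=tool();cv2.imwrite('pics/w4.png',optics.snapshot('wrist'));print(p,r.as_matrix())
print(spotter.spot_in('wrist','pack_orange_mid'));
optics.snapshot('scene');print(spotter.spot_in('scene','pack_orange_mid'))
E
```

```text
clock: 9.0
eef_pos: [0.4061, 0.2662, 0.0318]
eef_rot: [0.682, 0.732, 0.0, 0.0]
contact_force: [-0.8, 0.1, 0.1]
width: 0.0899
finger_force: 0.0
clock: 9.83
eef_pos: [0.3764, 0.2651, 0.1348]
eef_rot: [0.681, 0.732, 0.002, -0.0]
contact_force: [1.2, 0.8, -0.4]
width: 0.0901
finger_force: 0.0
[0.3764 0.2651 0.1348] [[-0.0717  0.9974  0.003 ]
 [ 0.9974  0.0717  0.0037]
 [ 0.0034  0.0033 -1.    ]]
[{'centre': [0.3813, 0.2609, 0.0217], 'conf': 0.78}]
[{'centre': [0.3789, 0.2447, 0.0202], 'conf': 0.92}]
```

View pics/w4.png

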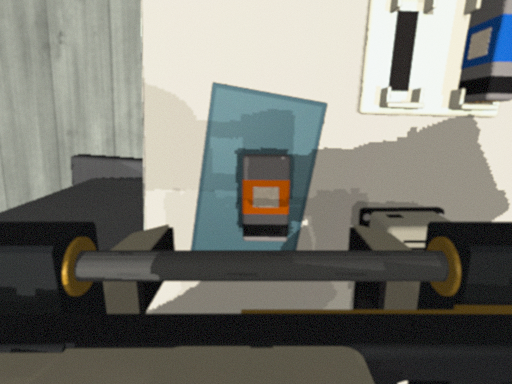

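The pack lies flat on the mat and is aligned with the tool. Its top runs from (244,155)/(291,155) at the grey end to (243,236)/(290,236) at the cap.

Run:
```python
from h import *
im=cv2.imread('pics/w4.png').astype(int); b,g,r_=im[...,0],im[...,1],im[...,2]
m=((r_-b>80)&(r_>120)&(g<130)).astype(np.uint8); m[235:]=0; m[:150]=0;m[:,:220]=0;m[:,310:]=0
ys,xs=np.nonzero(m);print(len(xs)); print(cv2.minAreaRect(np.c_[xs,ys].astype(np.float32)))
p,r=tool()
P=px2w('wrist',[(xs.min(),ys.mean()),(xs.max()+1,ys.mean()),(266,155),(266,236)],0.022);print(P,r.inv().apply(P-p))
# near column edges
gray=cv2.cvtColor(im.astype(np.uint8),cv2.COLOR_BGR2GRAY)
print(gray[145:160,266],gray[220:245,266])
```

```text
1042
((266.0, 197.0), (34.0, 46.0), 90.0)
[[0.361  0.259  0.022 ]
 [0.4006 0.2618 0.022 ]
 [0.3777 0.2952 0.022 ]
 [0.383  0.2249 0.022 ]] [[-0.0036 -0.0146  0.1091]
 [-0.0036  0.0251  0.1091]
 [ 0.0313  0.0047  0.1091]
 [-0.0392  0.005   0.1091]]
[117 118 107  80  58  61  65  60  63  50  52  62  77  77  80] [ 93  92  91  82  60  22  26  22  24  23  14  20  21  24  32  41  91 139
 155 152 142 120 115 114 110]
```

```bash
python3 -m creep '[[0,0,0,-0.005,0.005,0.02,0.08],[0,0,0,-0.005,0.005,0.045,0.07],[0,0,0,-0.005,0.005,0.07,0.07],[0,0,0,-0.005,0.005,0.095,0.07],[0,0,0,-0.005,0.005,0.11,0.07],[0,0,0,-0.005,0.005,0.12,0.07],[0,0,0,-0.005,0.005,0.126,0.07],[0,0,0,-0.005,0.005,0.129,0.07],[0,0,0,-0.005,0.005,0.13,0.07],[0,0,0,-0.005,0.005,0.13,0.07]]' 25
python3 -m creep '[[0,0,0,0,0,0,0.05],[0,0,0,0,0,0,0.04],[0,0,0,0,0,0,0.03],[0,0,0,0,0,0,0.03],[0,0,0,0,0,0,0.03],[0,0,0,0,0,0,0.03],[0,0,0,0,0,0,0.03],[0,0,0,0,0,0,0.03],[0,0,0,0,0,0,0.03],[0,0,0,0,0,0,0.03]]' 30
```

```text
clock: 10.87
eef_pos: [0.3806, 0.2587, 0.0023]
eef_rot: [0.682, 0.732, -0.001, -0.0]
contact_force: [-2.5, -3.1, 4.8]
width: 0.0698
finger_force: 2.6
clock: 11.7
eef_pos: [0.3814, 0.2599, 0.0023]
eef_rot: [0.681, 0.732, 0.001, -0.0]
contact_force: [-0.2, -0.3, 5.8]
width: 0.0398
finger_force: 30.9
```

```bash
python3 -m creep '[[0,0,0,0,0,-0.02,0.03],[0,0,0,0,0,-0.05,0.03],[0,0,0,0,0,-0.085,0.03],[0,0,0,-0.02,0.01,-0.12,0.03],[0,0,0,-0.05,0.03,-0.145,0.03],[0,0,0,-0.085,0.05,-0.165,0.03],[0,0,0,-0.12,0.075,-0.18,0.03],[0,0,0,-0.15,0.095,-0.19,0.03],[0,0,0,-0.18,0.11,-0.2,0.03],[0,0,0,-0.189,0.117,-0.2,0.03]]'
python3 -m creep '[[0,0,0,0,0,0,0.03],[0,0,0,0,0,0,0.03],[0,0,0,0,0,0,0.03],[0,0,0,0,0,0,0.03],[0,0,0,0,0,0,0.03],[0,0,0,0,0,0,0.03],[0,0,0,0,0,0,0.03],[0,0,0,0,0,0,0.03],[0,0,0,0,0,0,0.03],[0,0,0,0,0,0,0.03]]'
python3 - <<'E'
from h import *
p,r=tool();im=optics.snapshot('wrist');cv2.imwrite('pics/w5.png',cv2.resize(im,(800,600),interpolation=cv2.INTER_CUBIC));np.savez('p5.npz',p=p,q=r.as_quat());print(p,r.as_matrix(),ctrl.get_state()['width'])
for l in ['contact_wall','charger_bay','carriage_face']:
    print(l,[(np.array(d['centre']).round(4),round(d['conf'],2)) for d in spotter.spot_in('wrist',l)[:2]])
E
```

```text
clock: 12.53
eef_pos: [0.515, 0.0729, 0.2047]
eef_rot: [0.684, 0.73, 0.002, 0.003]
contact_force: [0.6, -1.2, -1.1]
width: 0.0399
finger_force: 30.0
clock: 13.37
eef_pos: [0.5111, 0.0791, 0.2017]
eef_rot: [0.682, 0.732, 0.0, -0.0]
contact_force: [-0.7, -0.9, -0.4]
width: 0.04
finger_force: 30.0
[0.5111 0.0791 0.2017] [[-0.0709  0.9975  0.    ]
 [ 0.9975  0.0709  0.    ]
 [ 0.      0.     -1.    ]] 0.03978440618210861
contact_wall [(array([0.5146, 0.1754, 0.0209]), 0.65)]
charger_bay [(array([0.5112, 0.1746, 0.0147]), 0.84), (array([0.511 , 0.0999, 0.2188]), 0.68)]
carriage_face [(array([0.5118, 0.1774, 0.0648]), 0.78)]
```

View pics/w5.png

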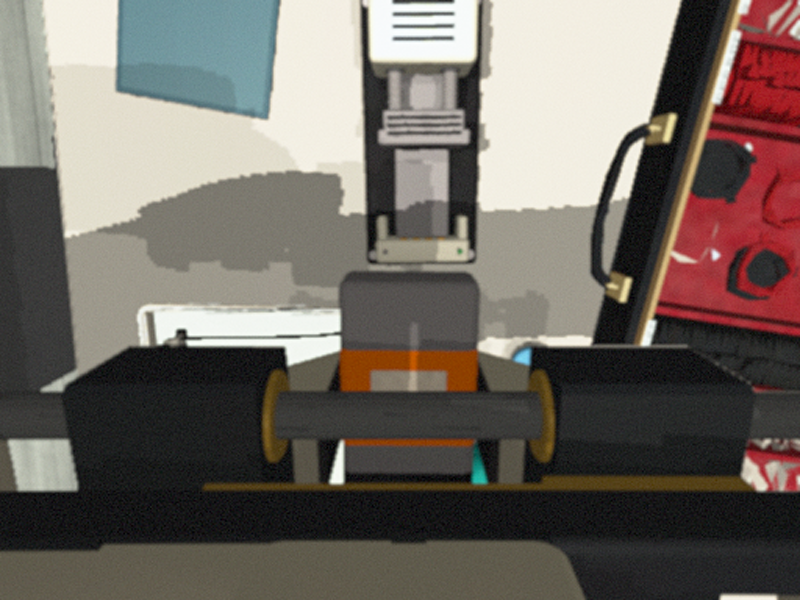

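Good view, in 800x600 pixels. The wall's top inner edge runs about (375,240) to (473,238), and the carriage's front top edge about (379,138) to (469,140). The bed spans columns 396 to 448. The pack's grey end top runs (343,277) to (477,277), and its band spans rows 350-444.

Run:
```python
from h import *
d=np.load('p5.npz');p=d['p'];r=R.from_quat(d['q'])
def t(n,pts,z):
    P=px2w('wrist',np.array(pts)/1.5625,z,(p,r)); print(n,P.round(4)[:,:2].tolist(),'tool',r.inv().apply(P-p).round(4)[:,:2].tolist())
t('wall',[(375,241),(473,239)],.033)
t('cheeks',[(381,216),(463,215)],.028)
t('carr',[(379,140),(469,142)],.066)
t('bed far/near',[(396,150),(448,150),(396,236),(447,236)],.020)
t('base',[(366,100),(479,100),(370,262),(476,262)],.010)
t('pack',[(343,277),(477,277),(341,350),(476,350),(343,444),(475,444)],p[2]+.020)
```

```text
wall [[0.489, 0.1024], [0.5514, 0.1081]] tool [[0.0248, -0.0204], [0.0261, 0.0422]]
cheeks [[0.4917, 0.1181], [0.5441, 0.1224]] tool [[0.0402, -0.0166], [0.0408, 0.036]]
carr [[0.49, 0.1619], [0.5393, 0.1643]] tool [[0.084, -0.0152], [0.0829, 0.0342]]
bed far/near [[0.4984, 0.1595], [0.5315, 0.1619], [0.502, 0.1051], [0.5358, 0.1075]] tool [[0.0811, -0.007], [0.0811, 0.0262], [0.0266, -0.0073], [0.0265, 0.0266]]
base [[0.477, 0.1892], [0.5492, 0.1943], [0.485, 0.0848], [0.5582, 0.09]] tool [[0.1122, -0.0262], [0.1122, 0.0462], [0.0075, -0.0256], [0.0075, 0.0477]]
pack [[0.4914, 0.1153], [0.5282, 0.1179], [0.4917, 0.0941], [0.5301, 0.0968], [0.4935, 0.0645], [0.5329, 0.0673]] tool [[0.0375, -0.0171], [0.0375, 0.0198], [0.0163, -0.0183], [0.0163, 0.0202], [-0.0133, -0.0186], [-0.0133, 0.0209]]
```

```bash
python3 -m creep '[[0,0,0,0.018,0.005,0.01,0.03],[0,0,0,0.036,0.009,0.03,0.03],[0,0,0,0.036,0.009,0.06,0.03],[0,0,0,0.036,0.009,0.09,0.03],[0,0,0,0.036,0.009,0.115,0.03],[0,0,0,0.036,0.009,0.135,0.03],[0,0,0,0.036,0.009,0.15,0.03],[0,0,0,0.036,0.009,0.158,0.03],[0,0,0,0.036,0.009,0.162,0.03],[0,0,0,0.036,0.009,0.1637,0.03]]' 40
python3 -m creep '[[0,0,0,0.003,0,0,0.03],[0,0,0,0.006,0,0,0.03],[0,0,0,0.009,0,0,0.03],[0,0,0,0.012,0,0,0.03],[0,0,0,0.015,0,0,0.03],[0,0,0,0.018,0,0,0.03],[0,0,0,0.02,0,0,0.03],[0,0,0,0.02,0,0,0.03],[0,0,0,0.02,0,0,0.03],[0,0,0,0.02,0,0,0.03]]'
```

```text
clock: 14.4
eef_pos: [0.5176, 0.1158, 0.0377]
eef_rot: [0.682, 0.732, -0.0, -0.0]
contact_force: [1.0, -0.3, -1.2]
width: 0.0392
finger_force: 40.0
clock: 15.23
eef_pos: [0.5163, 0.1354, 0.0381]
eef_rot: [0.682, 0.732, 0.0, 0.0]
contact_force: [2.1, -2.1, -0.6]
width: 0.0393
finger_force: 40.0
```

```bash
python3 -m creep '[[0,0,0,0.003,0,0,0.03],[0,0,0,0.006,0,0,0.03],[0,0,0,0.009,0,0,0.03],[0,0,0,0.012,0,0,0.03],[0,0,0,0.012,0,0,0.03],[0,0,0,0.012,0,0,0.03],[0,0,0,0.012,0,0,0.03],[0,0,0,0.012,0,0,0.03],[0,0,0,0.012,0,0,0.03],[0,0,0,0.012,0,0,0.03]]'
python3 - <<'E'
from h import *
p,r=tool();a=optics.snapshot('wrist');s=optics.snapshot('scene')
np.savez('p6.npz',p=p,q=r.as_quat());print(p)
q=w2px('scene',[[.51,.15,.03]])[0].astype(int);print(q)
c=s[q[1]-60:q[1]+60,q[0]-80:q[0]+80]
cv2.imwrite('pics/w6.png',np.hstack([cv2.resize(a[100:300,150:400],(400,320)),cv2.resize(c,(400,320),interpolation=cv2.INTER_CUBIC)]))
E
```

```text
clock: 16.07
eef_pos: [0.5154, 0.1474, 0.038]
eef_rot: [0.682, 0.732, 0.0, 0.0]
contact_force: [2.1, -3.5, 0.4]
width: 0.0399
finger_force: 40.0
[0.5154 0.1474 0.038 ]
[263 198]
```

View pics/w6.png

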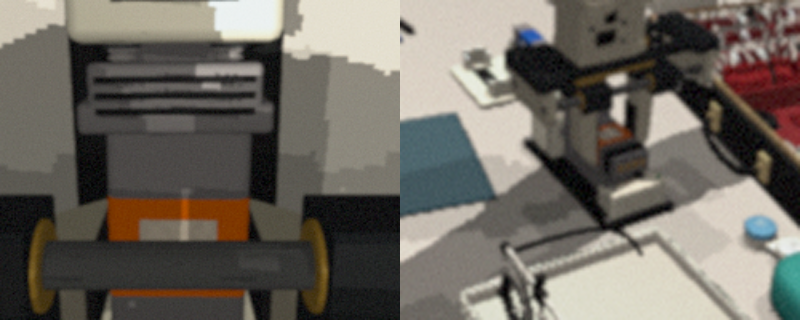

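The pack's grey end is against the carriage, centred to within about 1 mm (columns 178 vs 175). A back force of 3.5 N puts the carriage about 23 mm back. Next, lower it while watching the force.

```bash
python3 -m creep '[[0,0,0,0.0015,0,0.002,0.03],[0,0,0,0.0015,0,0.004,0.03],[0,0,0,0.0015,0,0.006,0.03],[0,0,0,0.0015,0,0.008,0.03],[0,0,0,0.0015,0,0.01,0.03],[0,0,0,0.0015,0,0.011,0.03],[0,0,0,0.0015,0,0.012,0.03],[0,0,0,0.0015,0,0.012,0.03],[0,0,0,0.0015,0,0.012,0.03],[0,0,0,0.0015,0,0.012,0.03]]'
```

```text
clock: 17.0
eef_pos: [0.515, 0.1489, 0.0259]
eef_rot: [0.682, 0.732, -0.0, -0.0]
contact_force: [0.3, -3.5, -2.9]
width: 0.0398
finger_force: 40.0
```

```bash
python3 -m creep '[[0,0,0,0,0,0.001,0.03],[0,0,0,0,0,0.002,0.03],[0,0,0,0,0,0.003,0.03],[0,0,0,0,0,0.004,0.03],[0,0,0,0,0,0.005,0.03],[0,0,0,0,0,0.0055,0.03],[0,0,0,0,0,0.0055,0.03],[0,0,0,0,0,0.0055,0.03],[0,0,0,0,0,0.0055,0.03],[0,0,0,0,0,0.0055,0.03]]'
```

```text
clock: 17.83
eef_pos: [0.5153, 0.149, 0.0205]
eef_rot: [0.682, 0.732, 0.0, 0.0]
contact_force: [1.6, -3.3, -1.4]
width: 0.0398
finger_force: 40.0
```

```bash
python3 -m creep '[[0,0,0,0,0,0.0005,0.03],[0,0,0,0,0,0.001,0.03],[0,0,0,0,0,0.001,0.03],[0,0,0,-0.001,0,0.001,0.03],[0,0,0,-0.002,0,0.001,0.03],[0,0,0,-0.003,0,0.001,0.03],[0,0,0,-0.004,0,0.001,0.03],[0,0,0,-0.004,0,0.001,0.03],[0,0,0,-0.004,0,0.001,0.03],[0,0,0,-0.004,0,0.001,0.03]]'
```

```text
clock: 18.67
eef_pos: [0.5157, 0.1468, 0.0203]
eef_rot: [0.681, 0.732, 0.001, -0.001]
contact_force: [-1.4, 1.0, 9.3]
width: 0.0394
finger_force: 39.9
```

```bash
python3 -m creep '[[0,0,0,0,0,0,0.042],[0,0,0,0,0,0,0.046],[0,0,0,0,0,0,0.052],[0,0,0,0,0,0,0.06],[0,0,0,0,0,0,0.06],[0,0,0,0,0,0,0.06],[0,0,0,0,0,-0.015,0.06],[0,0,0,0,0,-0.04,0.06],[0,0,0,0,0,-0.075,0.06],[0,0,0,0,0,-0.11,0.06]]'
python3 -m creep '[[0,0,0,-0.02,0,-0.03,0.06],[0,0,0,-0.05,0,-0.06,0.06],[0,0,0,-0.07,0,-0.08,0.06],[0,0,0,-0.07,0,-0.08,0.06],[0,0,0,-0.07,0,-0.08,0.06],[0,0,0,-0.07,0,-0.08,0.06],[0,0,0,-0.07,0,-0.08,0.06],[0,0,0,-0.07,0,-0.08,0.06],[0,0,0,-0.07,0,-0.08,0.06],[0,0,0,-0.07,0,-0.08,0.06]]'
python3 - <<'E'
from h import *
p,r=tool();im=optics.snapshot('wrist');cv2.imwrite('pics/w7.png',cv2.resize(im[:240,150:400],(625,600),interpolation=cv2.INTER_CUBIC));print(p)
E
```

```text
clock: 19.5
eef_pos: [0.5146, 0.1446, 0.1301]
eef_rot: [0.682, 0.732, -0.001, -0.0]
contact_force: [0.6, 0.8, 0.1]
width: 0.0601
finger_force: 0.0
clock: 20.33
eef_pos: [0.5201, 0.0757, 0.2089]
eef_rot: [0.681, 0.732, -0.001, -0.0]
contact_force: [0.6, 0.4, -0.6]
width: 0.06
finger_force: 0.0
[0.5201 0.0757 0.2089]
```

View pics/w7.png

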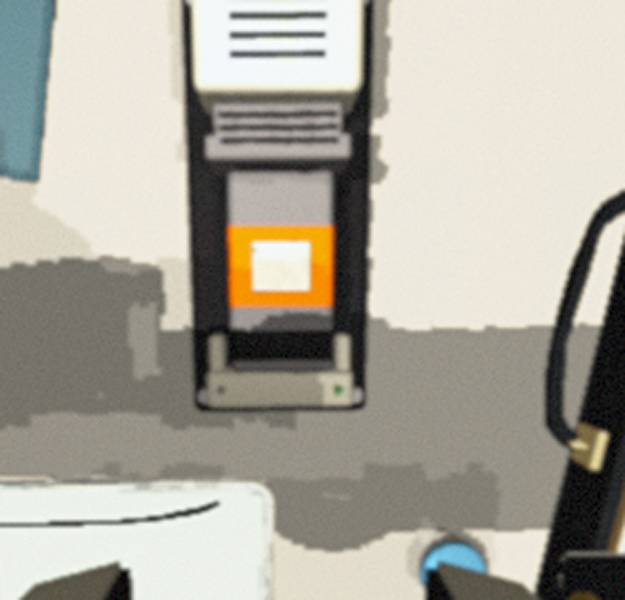

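The pack is in the bay between the cheeks with the wall LED green. The top spans columns 228-333, and the wall spans 206-358. I'll check the numbers once.

Run:
```python
from h import *
p,r=tool()
def t(n,pts,z):
    P=px2w('wrist',np.array(pts)/2.5+[150,0],z); print(n,r.inv().apply(P-p).round(4)[:,:2].tolist())
t('pack',[(228,172),(333,172),(228,228),(333,228),(229,305),(333,305)],.040)
t('wall',[(208,374),(356,374)],.033)
t('carr',[(205,157),(350,159)],.066)
t('base',[(188,100),(370,100),(197,408),(362,408)],.010)
```

```text
pack [[0.1049, -0.018], [0.1048, 0.0214], [0.0848, -0.0183], [0.0848, 0.0218], [0.0562, -0.0184], [0.0562, 0.0223]]
wall [[0.0286, -0.0278], [0.0286, 0.0325]]
carr [[0.1064, -0.0244], [0.1058, 0.0256]]
base [[0.1357, -0.0354], [0.1356, 0.0377], [0.0113, -0.0349], [0.0113, 0.0377]]
```

```bash
python3 -c "
from plant import ctrl
print(ctrl.hand_in())"
```

```text
the job is handed in; nothing more can be done
None
```

The orange-banded pack is in the charger bay, centred to about 1 mm, with its contact end at the wall and the carriage about 20 mm back by camera; I handed it in, but no verdict came back.

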